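# Set a stepped shaft up on V-blocks for a run-out check

### The job

Set the stepped shaft up for a run-out check on the inspection bed: lay the packing plate on the bed near the stop with the small V-block on top of it, stand the large V-block towards the other end, and lay the shaft level across both Vs with its thin end a few millimetres short of the stop screw and each V-block under the middle of its journal. Last of all, stand the dial gauge upright on the table behind the bed, on the side away from the robot, with its arm reaching forward so that the gauge's plunger hangs over the middle of the fat centre land. Do not tip the gauge stand over, and leave the mould insert, the tweezers and the hex key where they lie.

Things in the scene. Friction and masses are not known exactly. Their poses are not given: they have to be found in the camera images.
- bed: Fixed ground steel bed, plate 76 (x) x 204 (y) x 20 mm. Origin: centre of underside; z up, y along its length to the end with the stop, x away from the robot. Stop: grey upright at y = 90..101, 84 mm high, its screw at x = 0, height 72, points to -y, tip at y = 67. Ready shaft: axis at height 72 along y, centre at y = -14 (thin end 5 mm short of the tip), V-blocks at y = 39 and -67, all at x = 0.
- packing: Loose steel packing plate 50 (x) x 40 (y) x 15 mm, two dark holes in its top, 0.2 kg. Origin: centre of underside, z up. It makes the small V-block as high as the shaft needs. Starts in a row with the V-blocks before the bed; grip across x (50 mm), the row leaves room there. Fixed round the work: a blue vice, 130 mm high, left of the row; a sheet screen, 225 mm high, behind it.
- v_small: Small loose steel V-block 42 (x) x 28 (y) x 36 mm high, 0.3 kg, for the thin journal. A 90 degree V, 29 mm wide at the top, runs along y; its apex is 21.4 mm above the underside. Origin: centre of underside, z up; symmetric, so either way round will do. Grip across x (42 mm), as the row leaves room.
- v_large: Large loose steel V-block 54 (x) x 32 (y) x 46 mm high, 0.45 kg, for the thick journal. A 90 degree V, 39 mm wide at the top, runs along y; its apex is 26.5 mm above the underside. Origin: centre of underside, z up; symmetric, either way round will do. Stands straight on the bed, no packing. Grip across x (54 mm).
- shaft: Stepped steel shaft 152 mm long, 0.6 kg. Origin on its axis at the middle of the fat centre land; y along the axis to the thin end (x, z roll with it). Land 42 mm thick, 60 long; thin journal 22 mm, y = 30 to 76; thick journal 36 mm, y = -30 to -76. Starts in a fixed wooden rest: board 62 x 130 x 8 mm, cheeks 50 wide, 14 long under the journals, axis 36 mm above the table. Grip across the land.
- dial_stand: Loose dial gauge on a magnetic-base stand (does not stick), 0.7 kg. Origin: on the table, z up. Block x -18..30, y 17..75, 50 mm high; post 12 mm thick at (11, 46), top at 220; on it a 22 mm clamp cube, z 169..191, sides along x, y: grip it from above across x. The arm runs to -y; gauge body x -14..2, y -75..-33, lowest at z = 129; plunger at (-6.5, -54), tip at z = 97, hangs over the shaft.
- insert_a1: Bystander: loose grey steel mould insert, 50 x 70 x 30 mm block with a pocket, right of the bed. Origin: centre of underside.
- tweezers: Bystander: loose steel tweezers, 125 mm long, lying to the right. Origin: centre of underside.
- hex_key: Bystander: loose black hex key, 31 x 83 x 5 mm, lying to the right, before the bed. Origin: centre of underside.

How it is judged (in metres and radians):
On the way, in this order (a step that is already met when the one before it is completed fails the run):
1. packing on the bed near the stop with the small V-block on it, large V-block on the bed at the other end (z of packing in the frame of bed between 0.017 and 0.023 m and z of v_small in the frame of packing between 0.012 and 0.018 m and x of v_small in the frame of packing between -0.01 and 0.01 m and y of v_small in the frame of packing between -0.01 and 0.01 m and y of v_small in the frame of bed between 0.027 and 0.051 m and z of v_large in the frame of bed between 0.017 and 0.023 m and y of v_large in the frame of bed between -0.079 and -0.055 m and x of v_small in the frame of bed between -0.013 and 0.013 m and x of v_large in the frame of bed between -0.013 and 0.013 m and angle between the y axis of each of v_small, v_large and the y axis of bed, either way round below 0.15 rad), for 0.2 s.
2. the shaft lies level in both Vs, thin end towards the stop (all of step 1 and z of shaft in the frame of bed between 0.068 and 0.076 m and angle between shaft's own y axis and vertical between 1.5358 and 1.6058 rad and y of v_small in the frame of shaft between 0.043 and 0.063 m and y of v_large in the frame of shaft between -0.063 and -0.043 m and y of shaft in the frame of bed above -0.026 m and linear speed of shaft below 0.01 m/s), for 0.2 s.
3. the dial stand stands upright behind the bed, plunger over the centre land (x of shaft in the frame of dial_stand between -0.0185 and 0.0055 m and y of shaft in the frame of dial_stand between -0.066 and -0.042 m and x of dial_stand in the frame of bed above 0.035 m and height (world z) of dial_stand below 0.004 m and angle between dial_stand's own z axis and vertical below 0.05 rad and linear speed of dial_stand below 0.01 m/s), for 0.2 s.
At the end, for the whole second after the job is handed in: Small V-block on packing (10 mm), both V-blocks on the bed along it (12 mm, 0.15 rad), under the middle of their journals (10 mm); shaft level in both Vs, thin end 0 to 17 mm from the stop; stand upright on the table behind the bed, plunger over the land's middle (12 mm each way); all at rest (all of step 2 and all of step 3 and linear speed of each of packing, v_small, v_large below 0.01 m/s); the robot touches nothing.
It fails at once if a bystander (insert, tweezers, hex key) is moved by more than 20 mm (distance of any of insert_a1, tweezers, hex_key from where it was at the start of the episode above 0.02 m).
It fails at once if the dial stand is tipped over (angle between dial_stand's own z axis and vertical above 0.6 rad).
It also fails if it takes over 120 s, if anything falls off the work surface, if the arm or the gripper's body presses on something with over 40 N, if the wrist force passes 120 N, or if a joint passes its speed limit or range.

### The arm

A 6-joint arm with a two-finger parallel gripper is mounted at the origin on a cart in front of the work surface, level with it; the furniture and walls round the work are solid. World frame = base frame: x ahead of the robot, y to its left, z up, the work surface at z = 0. Lengths are in mm, angles in rad, forces in N, time in s.
With the tool pointing down it reaches from about 350 to 775 mm from the base axis. Payload 7.3 kg.
Tool frame: the origin (TCP) lies at the very end of the fingers, on their centre line; the grasp point (between the pads) lies 19 mm behind it (pinch_z is the distance from the TCP to the grasp point, in mm); z points along the fingers, y is the line along which they close (so a half turn about z gives the same grasp; the last joint's range is limited). The gripper opens to 92 mm and grips with 3 to 60 N. Pads are 19 mm wide; open, the fingers measure 130 mm over their backs; the gripper's body (75 mm by 190 mm) begins 47 mm behind the grasp point.
Start: joints at [1.059, 0.342, 1.524, -0, 1.275, -0.146], TCP at [187.777, 490.29, 226.741] pointing down, gripper open.
Joint ranges: [-2.53, 2.53], [-0.77, 2.02], [0.04, 2.7], [-1, 4.14], [0.28, 2.66], [-3.11, 3.11]. Speed limits (rad/s): [2.57, 2.57, 3.14, 3.14, 3.14, 3.14].

### API

Orientations are given as a unit quaternion [w, x, y, z].
In Python, from cell import get_obs, grab_frame, sign_off, pinch_z gives the robot as it stands.
- The arm moves only by the tool carry_out, never from a script. Its argument "moves" is a list of rows, each a list of 6 numbers: the shift along the tool's x, y, z in mm, then the turn, a rotation vector about the tool's x, y, z in degrees. A call has 1 to 20 rows; each row shifts and turns the commanded pose from where the row before left it, along the tool's axes as they then stand; what a row does not reach is not made up. A row lasts 1/8 s, in which the tool goes at most 62.5 mm and 10.7 degrees, less where a joint would pass 70% of its speed; a pose out of reach is approached as far as the arm can. A call with a gripper value outside its range is refused whole. "jaw" is the closure, from 0 (fully open) to 1 (shut), set as the call begins (left out, the last holds). The fingers move at their own pace and stop on an object; "squeeze" is the grip in N (left out, the last holds). Time passes only in rows, so rows that do not move let the fingers close. It gives the time, the measured TCP pose, the force, the opening and the grip force at its end, in the units of the state.
- get_obs(): the state, without advancing time (a new reading comes with each control period).
- grab_frame(name): name is "side" or "top" or "wrist"; returns a dict with "pixels" (420x560x3 uint8, blue, green, red), "vfov" (degrees; the focal length in pixels is half the picture's height over the tangent of half this angle, whatever the lens; pixels are square), "cx", "cy" (the principal point, pixels), "xyz" and "attitude" of the camera in the world. Camera axes: x right, y down, z forward; pixel columns grow to the right and rows downward; lengths in mm; the calibration is good to about 2 mm. A picture is of the moment at which its call begins. There is no depth.
- sign_off(): hands the job in; it is judged then, once.
The state is a dict: "time": time; "qpos": joint angles; "joint_vel": joint speeds; "joint_efforts": joint torques, N m; "ee_pos": TCP position; "tcp_rot": TCP orientation; "contact_force": force on the tool from outside, world axes, zero at the start; "ft_torque": the same for the moment, N m; "finger_gap": finger opening in mm; "grasp_force": force on a finger pad.
Only numpy, scipy, OpenCV 4.12 (cv2) and the standard library are available. Lean on these libraries where they do the work, as an engineer would, in place of code of your own. Each camera call takes 0.05 s, during which the arm holds its last target. There are 200 camera calls.

## Working session

There is one attempt and no reset: what is moved stays moved. The work goes in short steps, Python scripts to look and compute and a tool call to move; the robot and the scene stay as the last step left them, time stands still between calls to the robot, and variables do not carry over. Pictures are saved under pics/ and viewed, at most 19 in all, crops included, and the job is handed in when it is done.

Besides the shell and the picture viewer there is one more tool, called after ">>>" as name([rows], argument=value, ...), one row to a line, values as JSON. carry_out: Moves the arm, as the interface text tells. Its arguments: {"type":"object","properties":{"moves":{"type":"array"},"jaw":{"type":"number"},"squeeze":{"type":"number"}},"required":["moves"]}

```bash
mkdir -p pics; ls
python3 - <<'E'
from cell import *
import cv2,json
print(get_obs(),pinch_z)
for n in ["side","top","wrist"]:
    f=grab_frame(n); cv2.imwrite(f"pics/{n}0.png",f["pixels"]); print(n,{k:v for k,v in f.items() if k!="pixels"})
E
```

```text
pics
{'time': 0.0, 'qpos': array([ 1.05902176e+00,  3.42731168e-01,  1.52504088e+00, -2.82918832e-05,
        1.27537976e+00, -1.46015829e-01]), 'joint_vel': array([ 4.28664920e-04,  3.63921816e-04,  3.50971103e-04,  4.43893712e-04,
       -3.03150161e-06,  3.63377610e-04]), 'joint_efforts': array([ 5.98592960e-04, -4.31237626e+01, -2.44218528e+01,  7.18666683e-02,
        5.61051350e-02, -1.68598258e-04]), 'ee_pos': array([187.5605794 , 489.90965824, 226.03224821]), 'tcp_rot': array([-2.38997374e-04,  1.81857560e-01,  9.83324575e-01, -7.42163309e-04]), 'contact_force': array([0.72244346, 0.41475419, 0.18598238]), 'ft_torque': array([-0.07909451,  0.03389092,  0.02149833]), 'grasp_force': 0.0, 'finger_gap': 91.91045595530684} 18.8
side {'vfov': 54.76335906894249, 'cx': 279.5909348319837, 'cy': 210.57686016688046, 'xyz': array([ 272.85533808, -920.14131686,  643.7686135 ]), 'attitude': array([-0.43121135,  0.89230376, -0.12399979,  0.04974763])}
top {'vfov': 43.21646755597793, 'cx': 284.3551816522779, 'cy': 205.58114290916924, 'xyz': array([ 276.87051458, -215.90901057, 1117.30548292]), 'attitude': array([ 0.05714501, -0.70184552,  0.70825432, -0.05023088])}
wrist {'vfov': 61.48372662654079, 'cx': 272.8453013856097, 'cy': 211.1008141623564, 'xyz': array([110.52293783, 521.30850646, 384.33387507]), 'attitude': array([0.12766816, 0.81443393, 0.5593814 , 0.0865486 ])}
```

View pics/top0.png

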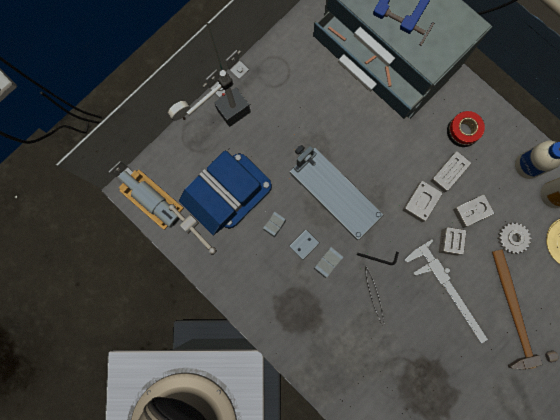

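View pics/side0.png

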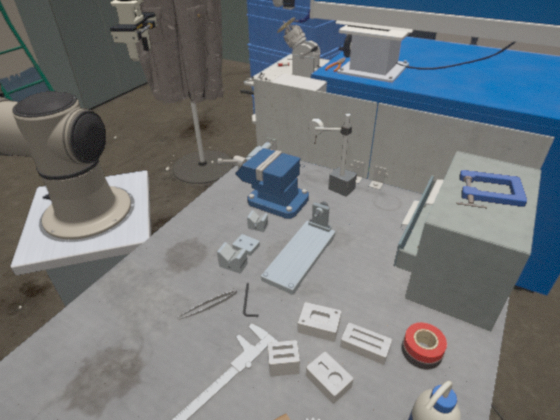

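```bash
cat > h.py <<'E'
import numpy as np, cv2
from scipy.spatial.transform import Rotation as R
from cell import get_obs, grab_frame, sign_off, pinch_z
def rot(q): return R.from_quat(q,scalar_first=True).as_matrix()
class Cam:
    def __init__(s,name):
        f=grab_frame(name); s.im=f["pixels"]; s.c=np.array(f["xyz"]); s.M=rot(f["attitude"])
        s.f=s.im.shape[0]/2/np.tan(np.radians(f["vfov"])/2); s.cx,s.cy=f["cx"],f["cy"]
    def ray(s,uv):
        uv=np.atleast_2d(uv).astype(float)
        return np.c_[(uv[:,0]-s.cx)/s.f,(uv[:,1]-s.cy)/s.f,np.ones(len(uv))]@s.M.T
    def plane(s,uv,z):
        d=s.ray(uv); return s.c+d*((z-s.c[2])/d[:,2])[:,None]
    def proj(s,p):
        q=(np.atleast_2d(p)-s.c)@s.M; return np.c_[q[:,0]/q[:,2]*s.f+s.cx,q[:,1]/q[:,2]*s.f+s.cy]
E
python3 - <<'E'
from h import *
np.set_printoptions(precision=1,suppress=True)
t=Cam("top"); print(t.M)
print(t.proj([[0,0,0],[300,0,0],[600,0,0],[600,300,0],[300,-300,0],[600,-300,0]]))
print("bed",t.plane([[292,175],[357,238],[382,214],[318,152]],20))
print("row",t.plane([[275,224],[303,244],[329,263]],30))
print("shaft",t.plane([[125,172],[176,222]],36), "stand", t.plane([[233,107]],50))
cv2.imwrite("pics/topc.png",cv2.resize(t.im[40:290,100:400],None,fx=2.4,fy=2.4,interpolation=cv2.INTER_CUBIC))
w=Cam("wrist");print(w.M,w.c)
o=get_obs(); print(rot(o['tcp_rot']))
E
```

```text
[[-0.  -1.   0.2]
 [-1.   0.   0. ]
 [-0.  -0.2 -1. ]]
[[183.8 427.2]
 [186.7 276.5]
 [189.4 137.6]
 [ 52.3 139.1]
 [330.1 275.2]
 [327.2 136.1]]
bed [[ 510.2 -222.5   20. ]
 [ 375.6 -355.8   20. ]
 [ 425.2 -409.3   20. ]
 [ 559.5 -278.3   20. ]]
row [[ 405.2 -186.3   30. ]
 [ 363.4 -243.5   30. ]
 [ 324.1 -296.    30. ]]
shaft [[516.9 126.5  36. ]
 [410.6  17.3  36. ]] stand [[ 650.8 -100.1   50. ]]
[[ 0.4  0.9  0.3]
 [ 0.9 -0.3 -0.1]
 [-0.   0.3 -1. ]] [110.6 521.4 384.5]
[[-0.9  0.4 -0. ]
 [ 0.4  0.9 -0. ]
 [ 0.  -0.  -1. ]]
```

View pics/topc.png

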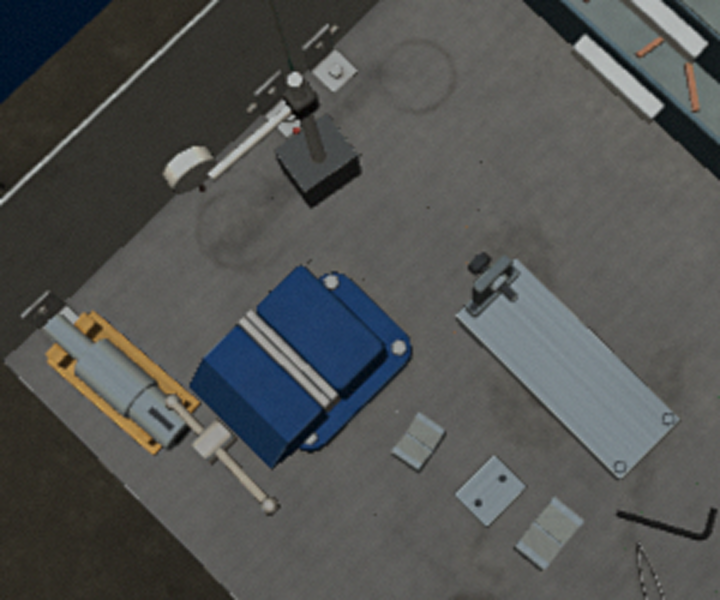

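View pics/wrist0.png

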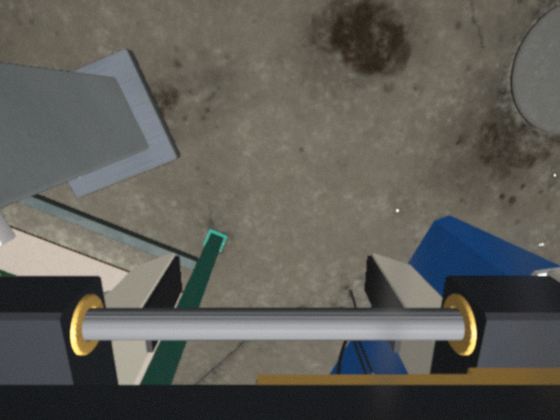

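Top view shows the table turned about 45°: bed far corners at (357,239) and (383,214), the row at (275,224), (303,244), (329,263), shaft rest at (150,195) with thin end up-left, dial stand block at (233,107). Side view agrees. Now go over the shaft.

>>> carry_out([
  [0, 0, -50, 0, 0, 0],
  [0, 0, -54, 0, 0, 0],
  [0, 0, 0, 0, 0, 10.4],
  [0, 0, 0, 0, 0, 10.4],
  [0, 0, 0, 0, 0, 10.4],
  [0, 0, 0, 0, 0, 10.4],
  [0, 0, 0, 0, 0, 10.4],
  [0, 0, 0, 0, 0, 10.4],
  [0, 0, 0, 0, 0, 10.4],
  [0, 0, 0, 0, 0, 10.4],
  [0, 0, 0, 0, 0, 10.4],
  [0, 0, 0, 0, 0, 10.4],
  [0, 0, 0, 0, 0, 9.9],
], jaw=0, squeeze=40)

```text
time: 1.88
ee_pos: [187.7, 490.2, 330.6]
tcp_rot: [0.0, 0.925, 0.381, -0.0]
contact_force: [-0.8, 0.3, 0.4]
finger_gap: 92.0
grasp_force: 0.0
```

>>> carry_out([
  [-10, 49, 0, 0, 0, 0],
  [-10, 49, 0, 0, 0, 0],
  [-10, 49, 0, 0, 0, 0],
  [-10, 49, 0, 0, 0, 0],
  [-10, 49, 0, 0, 0, 0],
  [-10, 49, 0, 0, 0, 0],
  [-10, 49, 0, 0, 0, 0],
  [-10, 49, 0, 0, 0, 0],
  [-10, 49, 0, 0, 0, 0],
  [-10, 49, 0, 0, 0, 0],
  [0, 0, 0, 0, 0, 0],
  [0, 0, 0, 0, 0, 0],
])

```text
time: 3.38
ee_pos: [464.2, 74.1, 330.5]
tcp_rot: [-0.0, 0.923, 0.384, -0.0]
contact_force: [-0.6, -0.5, 0.3]
finger_gap: 91.5
grasp_force: 0.0
```

Run:
```python
from h import *
np.set_printoptions(precision=1,suppress=True)
o=get_obs();print(o['ee_pos'],o['qpos'])
w=Cam("wrist");cv2.imwrite("pics/w1.png",w.im)
np.savez("w1.npz",c=w.c,M=w.M,f=w.f,cx=w.cx,cy=w.cy)
```

```text
[464.2  74.1 330.5] [-0.   0.2  1.5  0.   1.5  0.8]
```

View pics/w1.png

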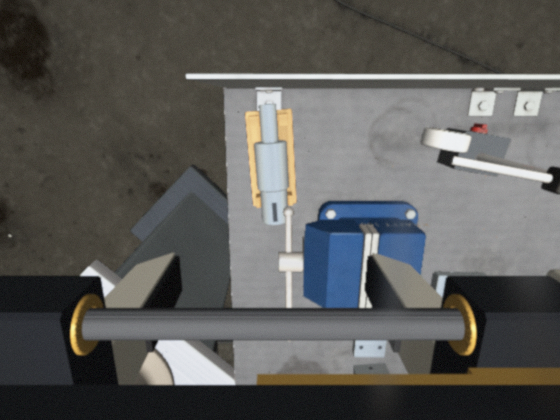

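Wrist view: shaft axis on column ~271, land rows 142–191, thin end row 104, thick end row 223; screen top edge row 76; vice plate from row 203.

```bash
cat >> h.py <<'E'
class Saved(Cam):
    def __init__(s,tag):
        d=np.load(tag+".npz"); s.c,s.M,s.f,s.cx,s.cy=d["c"],d["M"],float(d["f"]),float(d["cx"]),float(d["cy"]); s.im=cv2.imread(f"pics/{tag}.png")
def save(w,tag): cv2.imwrite(f"pics/{tag}.png",w.im); np.savez(tag+".npz",c=w.c,M=w.M,f=w.f,cx=w.cx,cy=w.cy)
E
python3 - <<'E'
from h import *
np.set_printoptions(precision=1,suppress=True)
w=Saved("w1")
# shaft: light, low-saturation bluish between boards
for r in [110,120,130,150,160,170,180,200,210]:
    g=w.im[r,240:305].astype(int); print(r,[240+i for i in range(65) if g[i,0]>g[i,2]+5][:1],[240+i for i in range(65) if g[i,0]>g[i,2]+5][-1:])
c=271
print([ (r,w.im[r,c].tolist()) for r in list(range(98,110))+list(range(137,148))+list(range(186,196))+list(range(219,228))])
print("land", w.plane([[271,142],[271,191]],50))
print("screen",w.plane([[188,76],[558,78]],225), w.plane([[230,88],[558,88]],0))
print("stand px", w.plane([[553,180]],215), w.plane([[440,140]],150))
E
```

```text
110 [260] [274]
120 [262] [274]
130 [263] [274]
150 [258] [282]
160 [257] [284]
170 [261] [283]
180 [259] [284]
200 [265] [283]
210 [264] [282]
[(98, [228, 226, 222]), (99, [226, 223, 219]), (100, [220, 218, 218]), (101, [216, 216, 213]), (102, [218, 216, 212]), (103, [208, 205, 201]), (104, [196, 194, 183]), (105, [206, 199, 189]), (106, [216, 206, 195]), (107, [214, 205, 194]), (108, [212, 203, 191]), (109, [217, 206, 193]), (137, [216, 205, 192]), (138, [216, 208, 195]), (139, [221, 211, 199]), (140, [218, 207, 194]), (141, [212, 202, 190]), (142, [190, 182, 171]), (143, [178, 170, 159]), (144, [196, 187, 176]), (145, [210, 200, 185]), (146, [214, 206, 192]), (147, [212, 202, 190]), (186, [216, 204, 192]), (187, [213, 204, 191]), (188, [214, 203, 189]), (189, [213, 203, 189]), (190, [205, 196, 183]), (191, [192, 184, 174]), (192, [194, 187, 175]), (193, [212, 202, 190]), (194, [214, 204, 192]), (195, [213, 203, 191]), (219, [211, 199, 188]), (220, [213, 201, 189]), (221, [211, 201, 188]), (222, [215, 206, 193]), (223, [213, 203, 191]), (224, [195, 188, 179]), (225, [166, 162, 158]), (226, [152, 150, 147]), (227, [147, 145, 147])]
land [[485.2  99.6  50. ]
 [441.3  55.8  50. ]]
screen [[491.3 186.6 225. ]
 [673.5   2.6 225. ]] [[ 492.4  182.8   -0. ]
 [ 795.8 -120.4    0. ]]
stand px [[636.1 -66.2 215. ]] [[608.1  -4.2 150. ]]
```

>>> carry_out([
  [-45, 22, 0, 0, 0, 0],
  [-45, 22, 0, 0, 0, 0],
  [-45, 22, 0, 0, 0, 0],
  [-45, 22, 0, 0, 0, 0],
  [-45, 22, 0, 0, 0, 0],
  [-45, 22, 0, 0, 0, 0],
  [-45, 22, 30, 0, 0, 0],
  [0, 0, 40, 0, 0, 0],
  [0, 0, 0, 0, 0, 0],
  [0, 0, 0, 0, 0, 0],
])

```text
time: 4.68
ee_pos: [352.5, -257.6, 262.3]
tcp_rot: [0.001, 0.923, 0.385, 0.001]
contact_force: [0.5, 0.1, 0.0]
finger_gap: 92.1
grasp_force: 0.0
```

Run:
```python
from h import *
np.set_printoptions(precision=1,suppress=True)
o=get_obs();print(o['ee_pos'])
w=Cam("wrist");save(w,"w2")
cv2.imwrite("pics/w2c.png",cv2.resize(w.im[0:300],None,fx=1.42,fy=1.42,interpolation=cv2.INTER_CUBIC))
```

```text
[ 352.5 -257.6  262.3]
```

View pics/w2c.png

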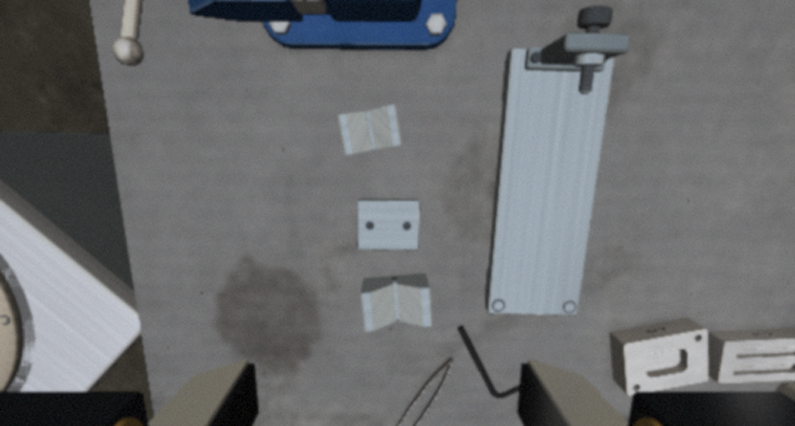

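View: v_small at (369,129)/1.42, packing (388,225)/1.42, v_large (397,308)/1.42, bed edges (490,313)-(578,314) to (512,48); screw at (588,80)/1.42. All clear of occlusion.

Run:
```python
from h import *
np.set_printoptions(precision=1,suppress=True)
w=Saved("w2"); s=1.42
g=cv2.cvtColor(w.im,cv2.COLOR_BGR2GRAY)
def obj(name,box,zt,th=150):
    x0,y0,x1,y1=[int(v/s) for v in box]
    m=np.zeros_like(g); m[y0:y1,x0:x1]=(g[y0:y1,x0:x1]>th)*255
    cs,_=cv2.findContours(m,cv2.RETR_EXTERNAL,cv2.CHAIN_APPROX_NONE)
    c=max(cs,key=cv2.contourArea).reshape(-1,2)
    P=w.plane(c,zt)[:,:2].astype(np.float32)
    r=cv2.minAreaRect(P); b=cv2.boxPoints(r); 
    e=b[1]-b[0]; f=b[2]-b[1]
    print(name,"centre",np.array(r[0]),"size",np.linalg.norm(e),np.linalg.norm(f),"dirs",np.degrees(np.arctan2(e[1],e[0])),np.degrees(np.arctan2(f[1],f[0])))
    return m
M=obj("v_small",(325,95,415,165),36)
M|=obj("pack",(345,190,432,260),15)
M|=obj("v_large",(350,265,442,345),46)
cv2.imwrite("pics/m.png",M)
q=np.array([[490,313],[578,314],[512,48]])/s
B=w.plane(q,20); print("bed",B, np.linalg.norm(B[1]-B[0]),np.linalg.norm(B[2]-B[0]))
# sub-pixel bed edges: rows gradient
for r in [60,80,100,120,140,160,180,200]:
    row=g[r].astype(int); l=[c for c in range(335,370) if row[c+2]-row[c-2]>40]; rr=[c for c in range(400,440) if row[c+2]-row[c-2]<-40]
    if l and rr: p=w.plane([[np.mean(l),r],[np.mean(rr),r]],20); print(r,np.mean(l),np.mean(rr),p[0,:2],p[1,:2],np.linalg.norm(p[0]-p[1]))
print("screw tip",w.plane([[586/s,93/s]],72))
print("vice",w.plane([[205/s,10/s],[420/s,20/s]],130),w.plane([[290/s,46/s],[440/s,46/s]],0))
```

```text
v_small centre [ 400.3 -178.4] size 23.121649 26.460352 dirs -34.46011 55.53993
pack centre [ 365.8 -244.8] size 47.40319 36.876453 dirs -44.87856 45.12144
v_large centre [ 328.4 -291.1] size 52.468662 36.077995 dirs -40.548855 49.451153
bed [[ 374.6 -358.1   20. ]
 [ 426.9 -411.5   20. ]
 [ 520.  -216.6   20. ]] 74.67377949061051 202.89661786654892
60 357.5 413.42857142857144 [ 501.6 -233.3] [ 543.2 -274.7] 58.71760534514473
80 356.0 425.5 [ 487.6 -247.1] [ 540.2 -299.4] 74.15283648360574
100 354.5 423.0 [ 473.1 -261.4] [ 525.8 -313.8] 74.28402118264404
120 352.5 420.0 [ 457.8 -275.8] [ 510.5 -328.3] 74.41884689032455
140 350.5 417.0 [ 441.9 -290.7] [ 494.8 -343.3] 74.55824295054863
160 349.0 414.0 [ 425.9 -306.4] [ 478.5 -358.7] 74.13257637497564
180 347.0 411.5 [ 409.  -322.4] [ 462.  -375.2] 74.85248593087096
200 345.5 408.5 [ 391.8 -339.3] [ 444.6 -391.8] 74.4168811398753
screw tip [[ 522.6 -267.8   72. ]]
vice [[ 389.6  -86.7  130. ]
 [ 464.7 -167.8  130. ]] [[ 407.   -97.9    0. ]
 [ 487.6 -178.     0. ]]
```

Run:
```python
from h import *
np.set_printoptions(precision=1,suppress=True)
w=Saved("w2"); s=1.42
for n,z,q in [("vs",36,[[338,114],[396,105],[400,145],[346,154]]),("pk",15,[[358,201],[419,201],[418,249],[358,248]]),("vl",46,[[361,293],[430,287],[432,325],[366,331]])]:
    P=w.plane((np.array(q)+.5)/s-.5,z)[:,:2]
    a=lambda d:np.degrees(np.arctan2(d[1],d[0]))
    print(n,P.mean(0),[np.linalg.norm(P[i]-P[(i+1)%4]) for i in range(4)],"x dir",a(P[1]-P[0]),a(P[2]-P[3]),"y dir",a(P[0]-P[3]),a(P[1]-P[2]))
cv2.imwrite("pics/vc.png",np.hstack([cv2.resize(w.im[y:y+55,x:x+75],None,fx=5,fy=5,interpolation=cv2.INTER_CUBIC) for x,y in [(225,65),(240,190)]]))
```

```text
vs [ 407.4 -183.8] [np.float64(42.144365292158376), np.float64(27.542485211156784), np.float64(40.21945709202857), np.float64(28.103311067845027)] x dir -36.5729894453684 -35.780294668192724 y dir 55.53294880344415 51.56268335723193
pk [ 365.6 -244.9] [np.float64(48.71457372023005), np.float64(38.97595565565499), np.float64(49.32337550520435), np.float64(38.129650068418755)] x dir -44.85959993836938 -45.8494865598654 y dir 44.13599002238331 45.041984876869876
vl [ 327.2 -293.4] [np.float64(53.94765291350632), np.float64(31.61209212771539), np.float64(52.89062219512587), np.float64(31.93922452994063)] x dir -39.71311315560811 -39.36254194255017 y dir 51.42793160926578 49.52201603517258
```

View pics/vc.png

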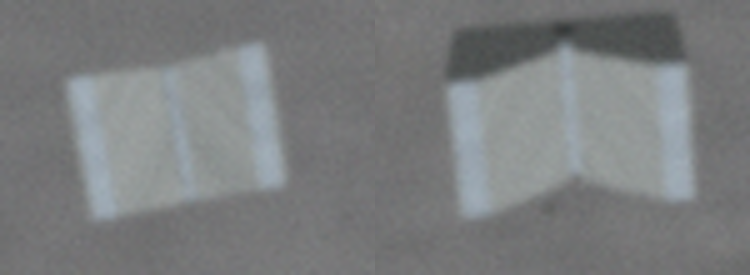

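```bash
cat > plan.py <<'E'
import sys; from h import *
def plan(*t):  # targets: x,y,z,a -> turn, then shift in tool axes after the turn
    o=get_obs(); p=o['ee_pos']; M=rot(o['tcp_rot']); a=np.degrees(np.arctan2(M[1,0],M[0,0]))
    print("now",np.round(p,1),"a",round(a,2),"tilt",np.round(M[:2,2],4))
    for x,y,z,b in t:
        r=np.radians(b); d=np.array([x,y,z])-p
        print("turn %.1f shift %.1f %.1f %.1f"%((a-b+180)%360-180, d@[np.cos(r),np.sin(r),0], d@[np.sin(r),-np.cos(r),0], -d[2])); p=np.array([x,y,z]);a=b
if __name__=="__main__": plan(*[tuple(map(float,s.split(","))) for s in sys.argv[1:]])
E
python3 plan.py 365.6,-244.9,100,45 365.6,-244.9,2,45 365.6,-244.9,132,45 501.9,-287.1,132,44 501.9,-287.1,22.5,44 501.9,-287.1,132,44 407.4,-183.8,132,53.7 407.4,-183.8,9,53.7 407.4,-183.8,132,53.7 501.9,-287.1,132,44
```

```text
now [ 352.7 -257.8  262.6] a 45.26 tilt [ 0.0024 -0.0021]
turn 0.3 shift 18.3 0.0 162.6
turn 0.0 shift 0.0 0.0 98.0
turn 0.0 shift 0.0 0.0 -130.0
turn 1.0 shift 68.7 125.0 -0.0
turn 0.0 shift 0.0 0.0 109.5
turn 0.0 shift 0.0 0.0 -109.5
turn -9.7 shift 27.3 -137.3 -0.0
turn 0.0 shift 0.0 0.0 123.0
turn 0.0 shift 0.0 0.0 -123.0
turn 9.7 shift -3.8 140.0 -0.0
```

>>> carry_out([
  [6.3, 0, 50, 0, 0, 0.3],
  [6, 0, 55, 0, 0, 0],
  [6, 0, 55, 0, 0, 0],
  [0, 0, 40, 0, 0, 0],
  [0, 0, 30, 0, 0, 0],
  [0, 0, 15, 0, 0, 0],
  [0, 0, 0, 0, 0, 0],
  [0, 0, 8, 0, 0, 0],
  [0, 0, 4, 0, 0, 0],
  [0, 0, 2.5, 0, 0, 0],
  [0, 0, 0, 0, 0, 0],
  [0, 0, 0, 0, 0, 0],
])

```text
time: 6.22
ee_pos: [364.6, -245.3, 1.3]
tcp_rot: [0.0, 0.924, 0.381, 0.0]
contact_force: [0.3, -0.1, 0.7]
finger_gap: 91.5
grasp_force: 0.0
```

>>> carry_out([
  [0, 0, 0, 0, 0, 0],
  [0, 0, 0, 0, 0, 0],
  [0, 0, 0, 0, 0, 0],
  [0, 0, 0, 0, 0, 0],
  [0, 0, 0, 0, 0, 0],
  [0, 0, 0, 0, 0, 0],
  [0, 0, 0, 0, 0, 0],
  [0, 0, 0, 0, 0, 0],
], jaw=1, squeeze=40)

```text
time: 7.22
ee_pos: [364.6, -245.3, 1.2]
tcp_rot: [0.0, 0.924, 0.381, 0.0]
contact_force: [-0.2, 0.2, -0.7]
finger_gap: 49.8
grasp_force: 40.0
```

>>> carry_out([
  [0, 0, -10, 0, 0, 0],
  [0, 0, -30, 0, 0, 0],
  [0, 0, -45, 0, 0, 0],
  [0, 0, -45, 0, 0, 0.9],
  [14, 25, 0, 0, 0, 0],
  [14, 25, 0, 0, 0, 0],
  [14, 25, 0, 0, 0, 0],
  [14, 25, 0, 0, 0, 0],
  [13.5, 25.5, 0, 0, 0, 0],
  [0, 0, 0, 0, 0, 0],
  [0, 0, 0, 0, 0, 0],
  [0, 0, 0, 0, 0, 0],
])

```text
time: 8.72
ee_pos: [500.8, -287.0, 131.3]
tcp_rot: [-0.0, 0.927, 0.374, -0.0]
contact_force: [-0.4, -0.3, -2.3]
finger_gap: 49.7
grasp_force: 40.0
```

```bash
python3 plan.py 501.9,-287.1,22,44
```

```text
now [ 500.8 -287.   131.3] a 43.93 tilt [-0.0006  0.0005]
turn -0.1 shift 0.7 0.8 109.3
```

>>> carry_out([
  [0.7, 0.8, 40, 0, 0, 0],
  [0, 0, 40, 0, 0, 0],
  [0, 0, 15, 0, 0, 0],
  [0, 0, 8, 0, 0, 0],
  [0, 0, 4, 0, 0, 0],
  [0, 0, 2.3, 0, 0, 0],
  [0, 0, 0, 0, 0, 0],
  [0, 0, 0, 0, 0, 0],
  [0, 0, 0, 0, 0, 0],
])

```text
time: 9.85
ee_pos: [502.9, -287.5, 22.2]
tcp_rot: [0.0, 0.927, 0.374, 0.0]
contact_force: [0.1, 0.6, -2.2]
finger_gap: 49.7
grasp_force: 40.0
```

>>> carry_out([
  [0, 0, 0, 0, 0, 0],
  [0, 0, 0, 0, 0, 0],
  [0, 0, 0, 0, 0, 0],
  [0, 0, 0, 0, 0, 0],
  [0, 0, -10, 0, 0, 0],
  [0, 0, -20, 0, 0, 0],
  [0, 0, -40, 0, 0, 0],
  [0, 0, -40, 0, 0, 0],
  [27, -37, 0, 0, 0, -9.7],
  [0, -50, 0, 0, 0, 0],
  [0, -50, 0, 0, 0, 0],
  [0, 0, 0, 0, 0, 0],
  [0, 0, 0, 0, 0, 0],
], jaw=0.1)

```text
time: 11.48
ee_pos: [416.9, -183.4, 132.9]
tcp_rot: [0.001, 0.892, 0.451, 0.001]
contact_force: [0.1, -0.0, 0.0]
finger_gap: 82.7
grasp_force: 0.0
```

```bash
python3 plan.py 407.4,-183.8,9,53.7
```

```text
now [ 416.9 -183.4  132.9] a 53.64 tilt [ 0.0023 -0.0015]
turn -0.1 shift -5.9 -7.4 123.9
```

>>> carry_out([
  [-5.9, -7.4, 0, 0, 0, 0],
  [0, 0, 40, 0, 0, 0],
  [0, 0, 40, 0, 0, 0],
  [0, 0, 25, 0, 0, 0],
  [0, 0, 12, 0, 0, 0],
  [0, 0, 6, 0, 0, 0],
  [0, 0, 0, 0, 0, 0],
  [0, 0, 0, 0, 0, 0],
])

```text
time: 12.48
ee_pos: [407.0, -183.5, 9.6]
tcp_rot: [0.001, 0.892, 0.451, 0.0]
contact_force: [0.5, 0.2, -0.5]
finger_gap: 82.5
grasp_force: 0.0
```

>>> carry_out([
  [0, 0, 0, 0, 0, 0],
  [0, 0, 0, 0, 0, 0],
  [0, 0, 0, 0, 0, 0],
  [0, 0, 0, 0, 0, 0],
  [0, 0, 0, 0, 0, 0],
  [0, 0, 0, 0, 0, 0],
  [0, 0, 0, 0, 0, 0],
  [0, 0, 0, 0, 0, 0],
], jaw=1, squeeze=40)

```text
time: 13.48
ee_pos: [406.7, -183.3, 8.9]
tcp_rot: [0.0, 0.892, 0.451, 0.0]
contact_force: [0.4, -1.5, -0.3]
finger_gap: 41.5
grasp_force: 39.9
```

>>> carry_out([
  [0, 0, -10, 0, 0, 0],
  [0, 0, -30, 0, 0, 0],
  [0, 0, -40, 0, 0, 0],
  [0, 0, -40, 0, 0, 9.7],
  [-4, 40, 0, 0, 0, 0],
  [0, 50, 0, 0, 0, 0],
  [0, 50, 0, 0, 0, 0],
  [0, 0, 0, 0, 0, 0],
  [0, 0, 0, 0, 0, 0],
  [0, 0, 0, 0, 0, 0],
])

```text
time: 14.72
ee_pos: [499.9, -285.7, 128.9]
tcp_rot: [-0.001, 0.927, 0.374, -0.0]
contact_force: [-0.1, 0.2, -2.8]
finger_gap: 41.6
grasp_force: 39.9
```

```bash
python3 plan.py 501.9,-287.1,46,44
python3 - <<'E'
from h import *
w=Cam("wrist");save(w,"w3")
t=Cam("top");save(t,"t3")
E
```

```text
now [ 499.9 -285.7  128.9] a 43.96 tilt [-0.001  0.001]
turn -0.0 shift 0.5 2.4 82.9
```

View pics/w3.png

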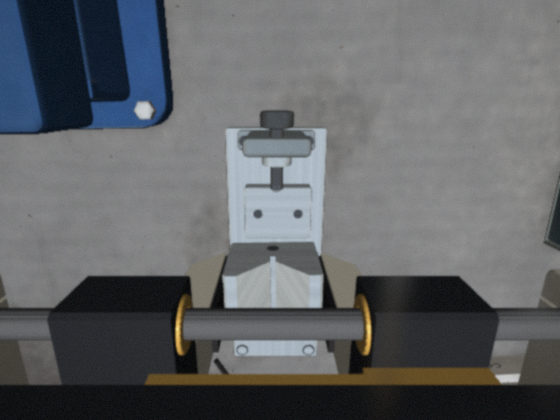

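Packing lies on the bed, corners about (245,185)-(311,237); v_small in the fingers, level. Check its position.

Run:
```python
from h import *
np.set_printoptions(precision=1,suppress=True)
w=Saved("w3")
P=w.plane([[244.5,184.5],[311,184.5],[310.5,238],[245,238],[258,214],[297.5,214]],35)[:,:2]
print(P,np.linalg.norm(P[0]-P[1]),np.linalg.norm(P[0]-P[3]))
c=np.array([473.8,-314.2]);u=np.array([.7193,.6947]);v=np.array([.6947,-.7193])
for p in [P[:4].mean(0),P[4:].mean(0)]: print(p,"bed x,y",(p-c)@v,(p-c)@u)
B=w.plane([[227.5,129],[326,129],[229,250],[323,250]],20)[:,:2]; print((B-c)@v,(B-c)@u)
```

```text
[[ 501.9 -253.4]
 [ 535.7 -288.5]
 [ 506.  -318.4]
 [ 471.1 -282.2]
 [ 492.2 -276.1]
 [ 512.8 -297.5]] 48.672202095273065 42.12522017041395
[ 503.7 -285.6] bed x,y 0.20838049600973826 41.321794106068246
[ 502.5 -286.8] bed x,y 0.21154447185345496 39.66114702501988
[-36.9  36.  -39.6  37.7] [101.  100.8   3.7   3.5]
```

>>> carry_out([
  [0.5, 1.5, 40, 0, 0, 0],
  [0, 0, 24, 0, 0, 0],
  [0, 0, 10, 0, 0, 0],
  [0, 0, 5, 0, 0, 0],
  [0, 0, 3, 0, 0, 0],
  [0, 0, 1.9, 0, 0, 0],
  [0, 0, 0, 0, 0, 0],
  [0, 0, 0, 0, 0, 0],
])

```text
time: 15.82
ee_pos: [502.3, -287.5, 45.3]
tcp_rot: [0.0, 0.927, 0.374, 0.0]
contact_force: [-0.8, 0.7, -3.1]
finger_gap: 41.4
grasp_force: 39.9
```

>>> carry_out([
  [0, 0, 0, 0, 0, 0],
  [0, 0, 0, 0, 0, 0],
  [0, 0, 0, 0, 0, 0],
  [0, 0, 0, 0, 0, 0],
  [0, 0, -10, 0, 0, 0],
  [0, 0, -20, 0, 0, 0],
  [0, 0, -40, 0, 0, 0],
  [0, 0, -40, 0, 0, -6.5],
  [-44, -30, 0, 0, 0, 0],
  [-44, -30, 0, 0, 0, 0],
  [-44, -30, 0, 0, 0, 0],
  [0, -30, 0, 0, 0, 0],
  [0, 0, 0, 0, 0, 0],
  [0, 0, 0, 0, 0, 0],
], jaw=0.1)

```text
time: 17.58
ee_pos: [326.4, -313.5, 155.8]
tcp_rot: [0.001, 0.905, 0.426, 0.0]
contact_force: [-0.4, -0.7, -0.1]
finger_gap: 82.7
grasp_force: 0.0
```

```bash
python3 plan.py 327.2,-293.4,12,50.5
```

```text
now [ 326.4 -313.5  155.8] a 50.45 tilt [ 0.0014 -0.0016]
turn -0.1 shift 16.0 -12.1 143.8
```

>>> carry_out([
  [16, -12.1, 0, 0, 0, 0],
  [0, 0, 50, 0, 0, 0],
  [0, 0, 40, 0, 0, 0],
  [0, 0, 30, 0, 0, 0],
  [0, 0, 14, 0, 0, 0],
  [0, 0, 8.5, 0, 0, 0],
  [0, 0, 0, 0, 0, 0],
  [0, 0, 0, 0, 0, 0],
], jaw=0.23)

```text
time: 18.58
ee_pos: [326.9, -292.9, 13.0]
tcp_rot: [0.001, 0.905, 0.426, 0.0]
contact_force: [0.6, -0.3, -0.0]
finger_gap: 70.6
grasp_force: 0.0
```

>>> carry_out([
  [0, 0, 0, 0, 0, 0],
  [0, 0, 0, 0, 0, 0],
  [0, 0, 0, 0, 0, 0],
  [0, 0, 0, 0, 0, 0],
  [0, 0, 0, 0, 0, 0],
  [0, 0, 0, 0, 0, 0],
  [0, 0, 0, 0, 0, 0],
], jaw=1, squeeze=45)

```text
time: 19.45
ee_pos: [326.8, -293.1, 12.9]
tcp_rot: [0.001, 0.905, 0.426, 0.0]
contact_force: [1.3, 0.7, 4.8]
finger_gap: 53.8
grasp_force: 45.0
```

>>> carry_out([
  [0, 0, -10, 0, 0, 0],
  [0, 0, -30, 0, 0, 0],
  [0, 0, -40, 0, 0, 0],
  [0, 0, -40, 0, 0, 6.5],
  [0, 0, 0, 0, 0, 0],
  [0, 0, 0, 0, 0, 0],
  [0, 0, 0, 0, 0, 0],
])

```text
time: 20.32
ee_pos: [325.6, -291.8, 130.9]
tcp_rot: [-0.002, 0.927, 0.374, -0.0]
contact_force: [0.1, 0.7, -4.0]
finger_gap: 53.8
grasp_force: 45.0
```

```bash
python3 plan.py 425.6,-360.7,132,44 425.6,-360.7,32.6,44
```

```text
now [ 325.6 -291.8  130.9] a 43.98 tilt [-0.0022  0.003 ]
turn -0.0 shift 24.1 119.0 -1.1
turn 0.0 shift 0.0 0.0 99.4
```

>>> carry_out([
  [8, 40, 0, 0, 0, 0],
  [8, 40, 0, 0, 0, 0],
  [8, 39, 0, 0, 0, 0],
  [0, 0, 0, 0, 0, 0],
  [0, 0, 0, 0, 0, 0],
  [0, 0, 0, 0, 0, 0],
])

```text
time: 21.08
ee_pos: [425.4, -361.0, 131.9]
tcp_rot: [-0.001, 0.927, 0.374, -0.0]
contact_force: [-0.7, -0.0, -5.0]
finger_gap: 53.7
grasp_force: 45.0
```

```bash
python3 plan.py 425.6,-360.7,33.5,44
```

```text
now [ 425.4 -361.   131.9] a 43.94 tilt [-0.0013  0.0015]
turn -0.1 shift 0.4 -0.1 98.4
```

>>> carry_out([
  [0.4, 0, 50, 0, 0, 0],
  [0, 0, 25, 0, 0, 0],
  [0, 0, 12, 0, 0, 0],
  [0, 0, 6, 0, 0, 0],
  [0, 0, 3.5, 0, 0, 0],
  [0, 0, 2, 0, 0, 0],
  [0, 0, 0, 0, 0, 0],
  [0, 0, 0, 0, 0, 0],
])

```text
time: 22.08
ee_pos: [426.8, -361.6, 34.4]
tcp_rot: [0.0, 0.927, 0.374, 0.0]
contact_force: [-0.4, -0.3, -4.4]
finger_gap: 53.7
grasp_force: 45.0
```

>>> carry_out([
  [0, 0, 0, 0, 0, 0],
  [0, 0, 0, 0, 0, 0],
  [0, 0, 0, 0, 0, 0],
  [0, 0, 0, 0, 0, 0],
  [0, 0, -10, 0, 0, 0],
  [0, 0, -20, 0, 0, 0],
  [0, 0, -50, 0, 0, 0],
  [0, 0, -60, 0, 0, 0],
  [0, 0, -60, 0, 0, 0],
  [0, 0, 0, 0, 0, 0],
  [0, 0, 0, 0, 0, 0],
], jaw=0.2)

```text
time: 23.45
ee_pos: [426.3, -361.2, 234.1]
tcp_rot: [-0.0, 0.927, 0.374, 0.0]
contact_force: [0.7, 0.4, -0.5]
finger_gap: 73.7
grasp_force: 0.0
```

Run:
```python
from h import *
w=Cam("wrist");save(w,"w4")
cv2.imwrite("pics/w4c.png",cv2.resize(w.im[0:300,100:480],None,fx=2,fy=2,interpolation=cv2.INTER_CUBIC))
```

```text
(no output)
```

View pics/w4c.png

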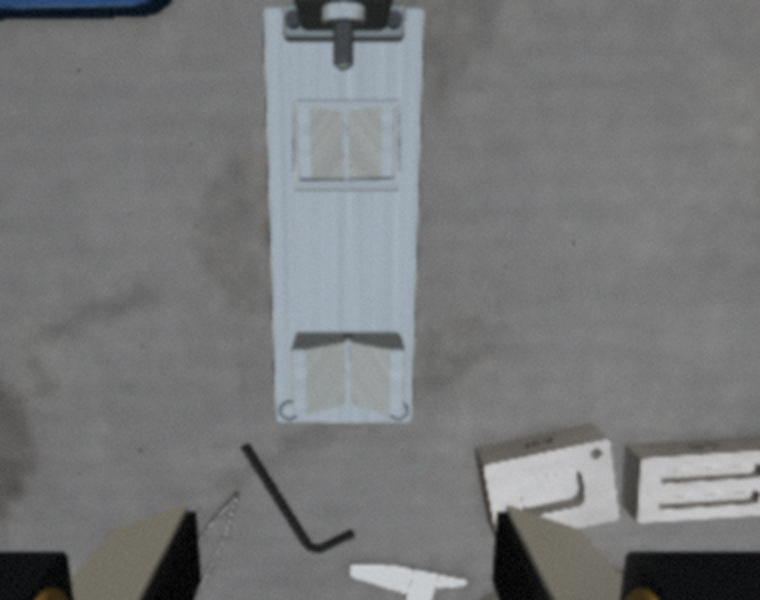

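Both blocks stand aligned on the bed; v_small groove at column ~345 (rows 107–177), v_large groove at ~348 (rows 340–400).

```bash
python3 - <<'E'
from h import *
np.set_printoptions(precision=1,suppress=True)
w=Saved("w4")
c=np.array([473.8,-314.2]);u=np.array([.7193,.6947]);v=np.array([.6947,-.7193])
def b(q,z): P=w.plane(np.array(q)/2+[100,0],z)[:,:2]-c; return np.c_[P@v,P@u]
print("vs groove",b([[345.5,107],[345.5,177]],56.4)); print("vs top",b([[297,107],[395,107],[392,178],[298,178]],71))
print("vl groove",b([[348,342],[349,395]],46.5)); print("vl top",b([[291,349],[405,349],[402,417],[291,417]],66))
print("screw",b([[343,67]],72)); print("bed",b([[277,421],[412,421],[264,9],[423,9]],20))
E
python3 plan.py 426.3,-361.2,300,44 463,77,300,-135
```

```text
vs groove [[ 0.2 54.5]
 [ 0.1 25.5]]
vs top [[-20.1  52.9]
 [ 20.9  52.8]
 [ 20.1  24.7]
 [-20.3  24.8]]
vl groove [[  1.2 -51.5]
 [  1.6 -78.8]]
vl top [[-25.7 -50.9]
 [ 27.9 -51.1]
 [ 27.2 -84.5]
 [-26.5 -84.3]]
screw [[-0.8 67.8]]
bed [[ -38.  -100.9]
 [  36.6 -101.1]
 [ -37.6  100.6]
 [  36.5  100.4]]
now [ 426.  -361.   233.1] a 43.94 tilt [-0.0013  0.0015]
turn -0.1 shift 0.0 0.3 -66.9
turn 179.0 shift -335.8 283.9 -0.0
```

```bash
python3 - <<'E'
from h import *
q=get_obs()['qpos'];print(q.round(4), "a check", np.degrees(q[0]-q[5]+np.pi/2), np.degrees(np.arctan2(-361,426)-q[0]))
# q1 at bed target assuming constant lateral offset
d=np.hypot(426,361)*np.sin(np.arctan2(-361,426)-q[0]); 
for p in [(464.1,-324.3)]:
    q1=np.arctan2(p[1],p[0])-np.arcsin(d/np.hypot(*p)); print(d,q1,"q6 at a=224:",q1+np.pi/2-np.radians(224))
E
python3 plan.py 426.3,-361.2,320,44 463,77,320,44
```

```text
[-8.4020e-01  3.9990e-01  1.4180e+00  1.0000e-04  1.3256e+00 -3.6300e-02] a check 43.942629485658884 7.859918987655331
76.36043629791196 -0.7451831075278651 q6 at a=224: -3.083924305200267
now [ 426.  -361.   233.1] a 43.94 tilt [-0.0013  0.0015]
turn -0.1 shift 0.0 0.3 -86.9
turn 0.0 shift 330.8 -289.7 -0.0
```

>>> carry_out([
  [0, 0, -45, 0, 0, 0],
  [0, 0, -42, 0, 0, 0],
  [41, -36, 0, 0, 0, 0],
  [41, -36, 0, 0, 0, 0],
  [41, -36, 0, 0, 0, 0],
  [41, -36, 0, 0, 0, 0],
  [41, -36, 0, 0, 0, 0],
  [41, -36, 0, 0, 0, 0],
  [41, -36, 0, 0, 0, 0],
  [43, -38, 0, 0, 0, 0],
], jaw=0)

```text
time: 24.75
ee_pos: [462.3, 77.9, 319.5]
tcp_rot: [-0.001, 0.927, 0.374, -0.001]
contact_force: [0.4, 0.9, -0.2]
finger_gap: 92.0
grasp_force: 0.0
```

>>> carry_out([
  [0, 0, 0, 0, 0, -10.5],
  [0, 0, 0, 0, 0, -10.5],
  [0, 0, 0, 0, 0, -10.5],
  [0, 0, 0, 0, 0, -10.5],
  [0, 0, 0, 0, 0, -10.5],
  [0, 0, 0, 0, 0, -10.5],
  [0, 0, 0, 0, 0, -10.5],
  [0, 0, 0, 0, 0, -10.5],
  [0, 0, 0, 0, 0, -10.5],
  [0, 0, 0, 0, 0, -10.5],
  [0, 0, 0, 0, 0, -10.5],
  [0, 0, 0, 0, 0, -10.5],
  [0, 0, 0, 0, 0, -10.5],
  [0, 0, 0, 0, 0, -10.5],
  [0, 0, 0, 0, 0, -10.5],
  [0, 0, 0, 0, 0, -10.5],
  [0, 0, 0, 0, 0, -10.5],
  [0, 0, 0, 0, 0, -1],
  [0, 0, 0, 0, 0, 0],
  [0, 0, 0, 0, 0, 0],
])

```text
time: 27.25
ee_pos: [462.8, 76.3, 320.7]
tcp_rot: [-0.0, -0.369, 0.929, 0.0]
contact_force: [-0.1, -0.6, 0.2]
finger_gap: 92.0
grasp_force: 0.0
```

```bash
python3 plan.py
python3 - <<'E'
from h import *
print(get_obs()['qpos'].round(3))
w=Cam("wrist");save(w,"w5")
cv2.imwrite("pics/w5c.png",cv2.resize(w.im[0:300,100:480],None,fx=2,fy=2,interpolation=cv2.INTER_CUBIC))
E
```

```text
now [462.8  76.3 320.7] a -136.67 tilt [-0.0007  0.0001]
[-0.     0.178  1.488  0.     1.476 -2.327]
```

View pics/w5c.png

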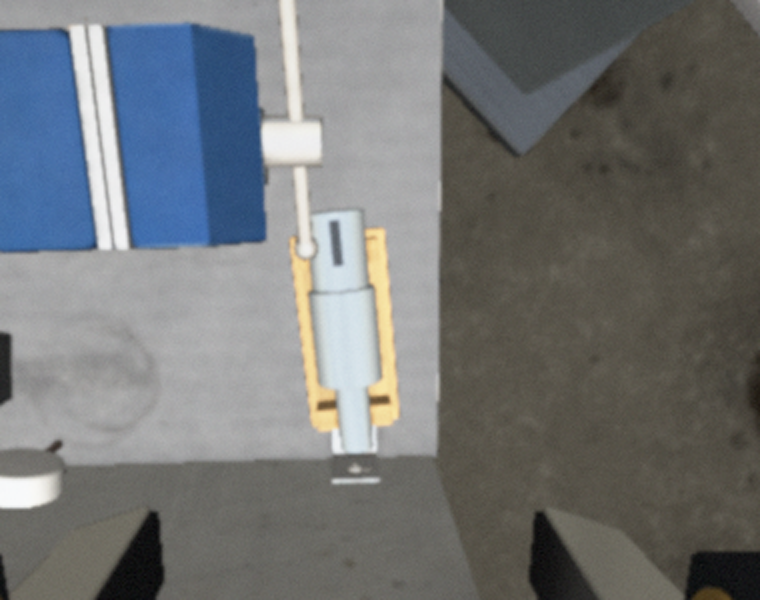

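Shaft axis from (338,212) to (356,450) in the crop, land rows 290–386, vice handle knob at (305,248), close to the thick journal; triangulate it.

Run:
```python
from h import *
np.set_printoptions(precision=1,suppress=True)
a=Saved("w1");b=Saved("w5")
def tri(c1,p1,c2,p2):
    d1=c1.ray([p1])[0];d2=c2.ray([p2])[0]
    s=np.linalg.lstsq(np.c_[d1,-d2],c2.c-c1.c,rcond=None)[0]
    A=c1.c+s[0]*d1;B=c2.c+s[1]*d2; return (A+B)/2,np.linalg.norm(A-B)
k=tri(a,(288.5,211),b,(305/2+100,248/2)); print("knob",k)
print("pivot",tri(a,(291,262),b,(292/2+100,141/2)))
f=lambda q,z:b.plane(np.array(q)/2+[100,0],z)[:,:2]
for n,z,q in [("thin top end",47,[[343,452],[371,450]]),("land thin end",36,[[317,389],[381,380]]),("land thick end",36,[[311,296],[374,286]]),("thick end",36,[[313,215],[363,210]])]:
    P=f(q,z); print(n,P.mean(0),np.linalg.norm(P[0]-P[1]))
s=np.array([462.5,77]);
T=f([[317,388],[381,382],[311,294],[374,288]],36); L=T[:2].mean(0)-T[2:].mean(0); print("land len",np.linalg.norm(L),"heading",np.degrees(np.arctan2(L[1],L[0])),"centre",T.mean(0))
u=L/np.linalg.norm(L); r=k[0][:2]-T.mean(0); print("knob rel along,across",r@u, r@[u[1],-u[0]],k[0][2])
```

```text
knob (array([439.8,  22.8,  57.7]), np.float64(0.2714566056238192))
pivot (array([402.1, -18.1,  91.3]), np.float64(0.6110635216171935))
thin top end [512.6 133.9] 18.25501394110324
land thin end [485.8 101.5] 41.849629352832565
land thick end [444.9  57.4] 39.64353349374082
thick end [412.6  23.5] 30.21676100125844
land len 60.4373088228951 heading 47.14466148026296 centre [465.4  79.6]
knob rel along,across -59.08321276342083 19.803578428981655 57.69234377548409
```

```bash
python3 - <<'E'
from h import *
np.set_printoptions(precision=1,suppress=True)
b=Saved("w5"); c=np.array([464.2,78.8]);h=np.radians(47.2);u=np.array([np.cos(h),np.sin(h)]);v=np.array([u[1],-u[0]])
for z in (100,130):
    P=b.plane(np.array([[265,240],[195,248],[0,250]])/2+[100,0],z)[:,:2]-c; print(z,np.c_[P@u,P@v])
E
python3 plan.py 464.2,78.8,120,-132.8 464.2,78.8,17,-132.8
```

```text
100 [[-65.8  37.8]
 [-64.3  74.7]
 [-70.3 176.5]]
130 [[-67.2  34.3]
 [-65.8  68.3]
 [-71.4 162.1]]
now [462.9  76.3 320.8] a -136.65 tilt [-0.0004  0.    ]
turn -3.8 shift -2.8 0.7 200.8
turn 0.0 shift 0.0 0.0 103.0
```

>>> carry_out([
  [-2.8, 0.7, 40, 0, 0, -3.8],
  [0, 0, 50, 0, 0, 0],
  [0, 0, 50, 0, 0, 0],
  [0, 0, 50, 0, 0, 0],
  [0, 0, 40, 0, 0, 0],
  [0, 0, 30, 0, 0, 0],
  [0, 0, 0, 0, 0, 0],
  [0, 0, 20, 0, 0, 0],
  [0, 0, 12, 0, 0, 0],
  [0, 0, 8, 0, 0, 0],
  [0, 0, 3.5, 0, 0, 0],
  [0, 0, 0, 0, 0, 0],
  [0, 0, 0, 0, 0, 0],
])

```text
time: 28.92
ee_pos: [464.8, 78.8, 17.9]
tcp_rot: [0.0, -0.401, 0.916, -0.0]
contact_force: [0.1, -0.1, 0.1]
finger_gap: 92.0
grasp_force: 0.0
```

>>> carry_out([
  [0, 0, 0, 0, 0, 0],
  [0, 0, 0, 0, 0, 0],
  [0, 0, 0, 0, 0, 0],
  [0, 0, 0, 0, 0, 0],
  [0, 0, 0, 0, 0, 0],
  [0, 0, 0, 0, 0, 0],
  [0, 0, 0, 0, 0, 0],
  [0, 0, 0, 0, 0, 0],
], jaw=1, squeeze=58)

```text
time: 29.92
ee_pos: [464.9, 78.5, 17.6]
tcp_rot: [0.0, -0.401, 0.916, -0.0]
contact_force: [1.7, -2.8, -0.9]
finger_gap: 40.9
grasp_force: 57.8
```

>>> carry_out([
  [0, 0, -2.5, 0, 0, 0],
  [0, 0, -2.5, 0, 0, 0],
  [0, 3, -3, 0, 0, 0],
  [0, 3, -3, 0, 0, 0],
  [0, 3, -3, 0, 0, 0],
  [0, 3, -3, 0, 0, 0],
  [0, 2, -4, 0, 0, 0],
  [0, 0, 0, 0, 0, 0],
  [0, 0, 0, 0, 0, 0],
])

```text
time: 31.05
ee_pos: [454.3, 88.2, 38.5]
tcp_rot: [0.0, -0.401, 0.916, 0.0]
contact_force: [0.4, -0.0, -5.3]
finger_gap: 41.2
grasp_force: 57.8
```

>>> carry_out([
  [0, 2, -15, 0, 0, 0],
  [0, 0, -35, 0, 0, 0],
  [0, 0, -45, 0, 0, 0],
  [0, 0, -45, 0, 0, 0],
  [0, 0, -20, 0, 0, 3.4],
  [0, 0, 0, 0, 0, 0],
  [0, 0, 0, 0, 0, 0],
])

```text
time: 31.92
ee_pos: [451.9, 89.5, 197.2]
tcp_rot: [-0.001, -0.374, 0.928, 0.0]
contact_force: [0.0, 0.0, -4.6]
finger_gap: 40.6
grasp_force: 57.8
```

```bash
python3 plan.py 464.1,-324.3,200,223.8
```

```text
now [451.9  89.5 197.2] a -136.1 tilt [-0.0023  0.    ]
turn 0.1 shift 277.6 -307.1 -2.8
```

>>> carry_out([
  [27.5, -30.5, 0, 0, 0, 0],
  [27.5, -30.5, 0, 0, 0, 0],
  [27.5, -30.5, 0, 0, 0, 0],
  [27.5, -30.5, 0, 0, 0, 0],
  [27.5, -30.5, 0, 0, 0, 0],
  [27.5, -30.5, 0, 0, 0, 0],
  [27.5, -30.5, 0, 0, 0, 0],
  [27.5, -30.5, 0, 0, 0, 0],
  [27.5, -30.5, 0, 0, 0, 0],
  [27.5, -30.5, 0, 0, 0, 0],
  [0, 0, 0, 0, 0, 0],
  [0, 0, 0, 0, 0, 0],
  [0, 0, 0, 0, 0, 0],
])

```text
time: 33.55
ee_pos: [465.5, -319.6, 197.9]
tcp_rot: [-0.0, -0.374, 0.927, 0.001]
contact_force: [0.5, -0.3, -4.8]
finger_gap: 41.0
grasp_force: 57.8
```

```bash
python3 plan.py 464.1,-324.3,54,224
python3 - <<'E'
from h import *
print(get_obs()['qpos'].round(3))
s=Cam("side");save(s,"s6");w=Cam("wrist");save(w,"w6")
cv2.imwrite("pics/s6c.png",np.vstack([cv2.resize(s.im[130:300,200:400],None,fx=2.8,fy=2.8,interpolation=cv2.INTER_CUBIC)]))
E
```

```text
now [ 465.5 -319.6  197.9] a -136.08 tilt [-0.001   0.0013]
turn -0.1 shift 4.3 -2.4 143.9
[-0.738  0.439  1.457  0.     1.248 -3.075]
```

View pics/w6.png

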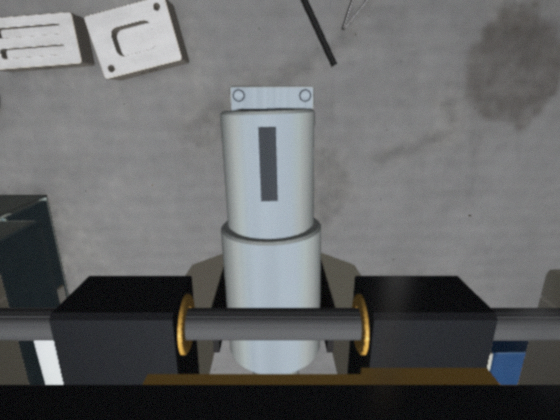

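Run:
```python
from h import *
np.set_printoptions(precision=1,suppress=True)
w=Saved("w6"); T=np.array([465.5,-319.6]); h=np.radians(43.9);u=np.array([np.cos(h),np.sin(h)]);v=np.array([u[1],-u[0]])
za=216.3
for n,q,z in [("thick end top",[[268,111]],za+18),("thick end sides",[[222,113],[314,113]],za),("shoulder top",[[272,239]],za+21),("shoulder sides",[[222,226],[321,222]],za)]:
    P=w.plane(q,z)[:,:2]-T; print(n,np.c_[P@u,P@v])
```

```text
thick end top [[-77.5   0.9]]
thick end sides [[-76.2  18.8]
 [-76.2 -16.4]]
shoulder top [[-32.9  -0.3]]
shoulder sides [[-30.2  20.8]
 [-32.  -20.9]]
```

View pics/s6c.png

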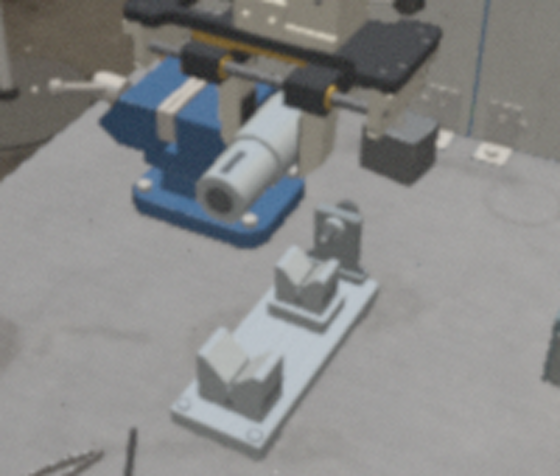

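Shaft is held centred (about 1 mm along), level; V-blocks below are in place (side view).

>>> carry_out([
  [3.3, -2.4, 0, 0, 0, 0],
  [0, 0, 40, 0, 0, 0],
  [0, 0, 40, 0, 0, 0],
  [0, 0, 30, 0, 0, 0],
  [0, 0, 15, 0, 0, 0],
  [0, 0, 0, 0, 0, 0],
  [0, 0, 0, 0, 0, 0],
  [0, 0, 0, 0, 0, 0],
])

```text
time: 34.65
ee_pos: [465.6, -325.4, 74.8]
tcp_rot: [0.001, -0.373, 0.928, -0.001]
contact_force: [-0.3, -0.6, -3.7]
finger_gap: 40.8
grasp_force: 57.8
```

```bash
python3 plan.py 464.8,-323.6,54.3,224
python3 - <<'E'
from h import *
print(get_obs()['qpos'].round(3)[5])
E
```

```text
now [ 465.6 -325.4   74.8] a -136.15 tilt [ 0.0019 -0.0017]
turn -0.2 shift -0.7 1.9 20.5
-3.081
```

>>> carry_out([
  [-0.7, 1.9, 0, 0, 0, 0],
  [0, 0, 8, 0, 0, 0],
  [0, 0, 5, 0, 0, 0],
  [0, 0, 3, 0, 0, 0],
  [0, 0, 2, 0, 0, 0],
  [0, 0, 1.5, 0, 0, 0],
  [0, 0, 0, 0, 0, 0],
  [0, 0, 0, 0, 0, 0],
  [0, 0, 0, 0, 0, 0],
])

```text
time: 35.78
ee_pos: [464.6, -323.4, 54.5]
tcp_rot: [0.0, -0.373, 0.928, -0.001]
contact_force: [0.2, -0.8, 2.5]
finger_gap: 40.8
grasp_force: 57.7
```

>>> carry_out([
  [0, 0, 0, 0, 0, 0],
  [0, 0, 0, 0, 0, 0],
  [0, 0, 0, 0, 0, 0],
  [0, 0, 0, 0, 0, 0],
  [0, 0, 0, 0, 0, 0],
  [0, 0, -10, 0, 0, 0],
  [0, 0, -20, 0, 0, 0],
  [0, 0, -50, 0, 0, 0],
  [0, 0, -60, 0, 0, 0],
  [0, 0, -60, 0, 0, 0],
  [0, 0, -50, 0, 0, 0],
  [0, 0, 0, 0, 0, 0],
  [0, 0, 0, 0, 0, 0],
], jaw=0.2)

```text
time: 37.4
ee_pos: [463.8, -322.7, 303.8]
tcp_rot: [-0.0, -0.373, 0.928, 0.0]
contact_force: [-0.3, -0.5, -0.6]
finger_gap: 73.6
grasp_force: 0.0
```

```bash
python3 plan.py
python3 - <<'E'
from h import *
s=Cam("side");save(s,"s7");t=Cam("top");save(t,"t7");w=Cam("wrist");save(w,"w7")
a=cv2.resize(s.im[150:300,230:400],None,fx=2.3,fy=2.3,interpolation=cv2.INTER_CUBIC)
b=cv2.resize(w.im[0:290,180:400],(0,0),fx=345/290,fy=345/290)
c=cv2.resize(t.im[40:240,150:400],None,fx=2,fy=2,interpolation=cv2.INTER_CUBIC)[:600-345]
top=np.hstack([a,b[:a.shape[0]]]); out=np.zeros((600,800,3),np.uint8); out[:top.shape[0],:top.shape[1]]=top[:,:800]; out[345:345+c.shape[0],:c.shape[1]]=c[:, :800]
cv2.imwrite("pics/c7.png",out)
E
```

```text
now [ 463.8 -322.7  303.8] a -136.16 tilt [-0.0003  0.0004]
```

View pics/c7.png

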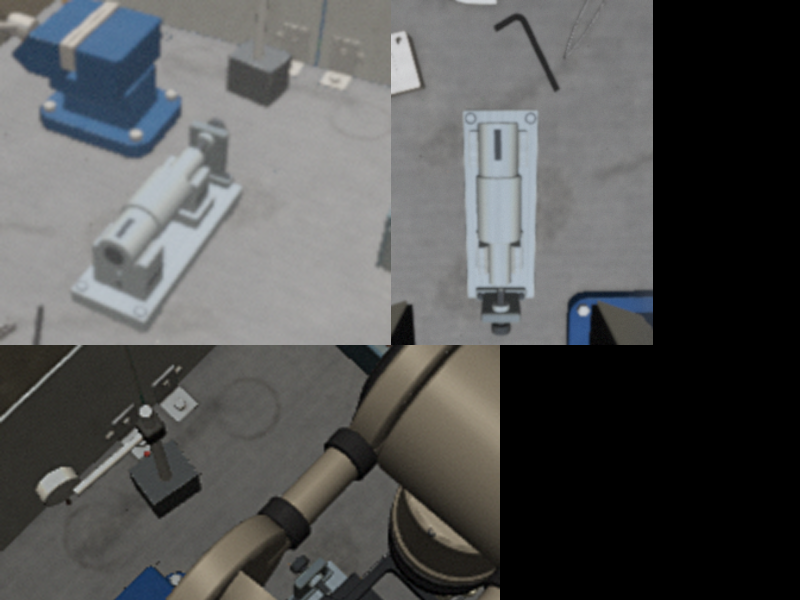

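Shaft lies in both Vs with its thin end by the screw. Measure it and go to look at the dial stand.

```bash
python3 - <<'E'
from h import *
np.set_printoptions(precision=1,suppress=True)
w=Saved("w7");k=290/345
c=np.array([473.8,-314.2]);u=np.array([.7193,.6947]);v=np.array([.6947,-.7193])
q=np.array([[478,179],[522,179],[477,242],[523,242],[480,124],[518,124]],float); q=(q-[391,0])*k+[180,0]
P=w.plane(q,72)[:,:2]-c; print(np.c_[P@v,P@u])
E
python3 plan.py 600,-60,310,135
```

```text
[[ 19.3 -40.6]
 [-21.3 -40.4]
 [ 21.5  19.9]
 [-22.9  20.1]
 [ 16.4 -89. ]
 [-17.2 -88.9]]
now [ 463.7 -322.6  302.5] a -136.16 tilt [-0.0021  0.0021]
turn 88.8 shift 89.3 282.1 -7.5
```

>>> carry_out([
  [0, 0, 0, 0, 0, 10.5],
  [0, 0, 0, 0, 0, 10.5],
  [0, 0, 0, 0, 0, 10.5],
  [0, 0, 0, 0, 0, 10.5],
  [0, 0, 0, 0, 0, 10.5],
  [0, 0, 0, 0, 0, 10.5],
  [0, 0, 0, 0, 0, 10.5],
  [0, 0, 0, 0, 0, 10.5],
  [0, 0, 0, 0, 0, 4.8],
])

```text
time: 38.67
ee_pos: [463.9, -322.8, 302.7]
tcp_rot: [-0.001, 0.384, 0.923, 0.0]
contact_force: [-0.6, 0.4, -0.0]
finger_gap: 73.4
grasp_force: 0.0
```

>>> carry_out([
  [15, 47, -1, 0, 0, 0],
  [15, 47, -1, 0, 0, 0],
  [15, 47, -1, 0, 0, 0],
  [15, 47, -1, 0, 0, 0],
  [15, 47, -1, 0, 0, 0],
  [14, 47, -2, 0, 0, 0],
  [0, 0, 0, 0, 0, 0],
  [0, 0, 0, 0, 0, 0],
])

```text
time: 39.67
ee_pos: [600.0, -60.8, 309.9]
tcp_rot: [-0.001, 0.382, 0.924, -0.0]
contact_force: [0.4, -0.1, 0.1]
finger_gap: 73.6
grasp_force: 0.0
```

```bash
python3 plan.py
python3 - <<'E'
from h import *
w=Cam("wrist");save(w,"w8");s=Cam("side");save(s,"s8")
print(get_obs()['qpos'].round(3))
E
```

```text
now [600.  -60.8 309.9] a 135.06 tilt [-0.0021  0.0001]
[-0.229  0.448  1.133 -0.     1.561 -1.014]
```

View pics/w8.png

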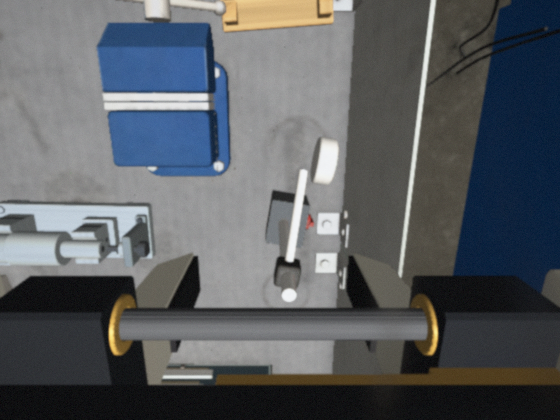

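Cube at (287,275), post top (289,295), arm towards (304,170), gauge (326,160), block (270–310, 190–245); screen at right.

Run:
```python
from h import *
np.set_printoptions(precision=1,suppress=True)
w=Saved("w8")
g=cv2.resize(w.im[150:310,240:350],None,fx=3.7,fy=3.7,interpolation=cv2.INTER_CUBIC); cv2.imwrite("pics/w8c.png",g)
print("post top",w.plane([[289,295]],220),"arm z180",w.plane([[304,172],[291.5,262]],180),"cube top",w.plane([[287,278]],191))
```

```text
post top [[656.3 -97.7 220. ]] arm z180 [[600.7 -23.9 180. ]
 [652.2 -88.2 180. ]] cube top [[656.3 -98.4 191. ]]
```

View pics/w8c.png

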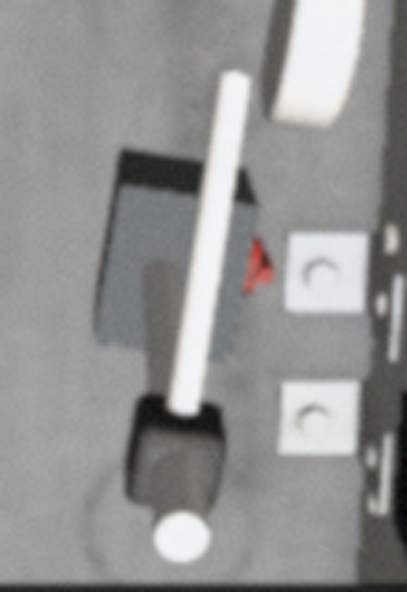

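```bash
python3 - <<'E'
from h import *
np.set_printoptions(precision=1,suppress=True)
w=Saved("w8")
q=np.array([[120,185],[98,342],[235,357],[256,206]])/3.7+[240,150]
P=w.plane(q,50)[:,:2]; print(P,P.mean(0)); a=lambda d:np.degrees(np.arctan2(d[1],d[0]))
print([np.linalg.norm(P[i]-P[(i+1)%4]) for i in range(4)],a(P[1]-P[0]),a(P[2]-P[3]),a(P[1]-P[2])+90,a(P[0]-P[3])+90)
q=np.array([[137,430],[222,435],[216,512],[127,495]])/3.7+[240,150]
P=w.plane(q,191)[:,:2]; print("cube",P.mean(0))
E
python3 plan.py 656.4,-98.2,240,128.7 656.4,-98.2,167,128.7
```

```text
[[ 625.2  -85.8]
 [ 659.6 -131.1]
 [ 697.2 -101.4]
 [ 662.5  -58.8]] [661.1 -94.3]
[np.float64(56.93125375161453), np.float64(47.84521117281928), np.float64(55.01889380839924), np.float64(46.044964400746856)] -52.727586638147045 -50.845630635115334 -51.74416171672158 -54.122462039078044
cube [655.6 -97.2]
now [599.9 -61.7 310.5] a 134.96 tilt [-0.0011  0.    ]
turn 6.3 shift -63.8 21.2 70.5
turn 0.0 shift 0.0 0.0 73.0
```

>>> carry_out([
  [0, 0, 0, 0, 0, 7],
  [-21, 7.3, 0, 0, 0, 0],
  [-21, 7.3, 0, 0, 0, 0],
  [-21.3, 7.4, 0, 0, 0, 0],
  [0, 0, 35, 0, 0, 0],
  [0, 0, 30, 0, 0, 0],
  [0, 0, 0, 0, 0, 0],
  [0, 0, 0, 0, 0, 0],
  [0, 0, 0, 0, 0, 0],
], jaw=0.35)

```text
time: 40.9
ee_pos: [657.3, -97.4, 248.0]
tcp_rot: [0.002, 0.438, 0.899, 0.0]
contact_force: [0.6, 0.2, 0.7]
finger_gap: 59.6
grasp_force: 0.0
```

```bash
python3 plan.py 656.3,-98,167,128
python3 - <<'E'
from h import *
w=Cam("wrist");save(w,"w9")
E
```

```text
now [657.3 -97.4 248. ] a 128.02 tilt [ 0.0031 -0.0007]
turn 0.0 shift 0.1 -1.2 81.0
```

View pics/w9.png

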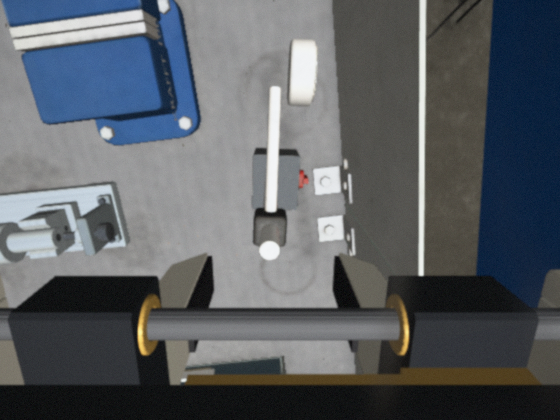

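Post top at (269,250), cube (270,228), arm almost straight up the image, so the grip is aligned.

Run:
```python
from h import *
np.set_printoptions(precision=1,suppress=True)
w=Saved("w9"); print(w.plane([[269,250]],220),w.plane([[270,228]],191),w.plane([[274.5,90],[271,210]],180))
P=w.plane([[274.5,90],[271,210]],180); d=P[1]-P[0]; print(np.degrees(np.arctan2(d[1],d[0])))
P=w.plane([[299,40],[305,100]],150);print(P)
```

```text
[[655.8 -97.5 220. ]] [[654.6 -95.3 191. ]] [[604.6 -26.4 180. ]
 [649.7 -88.  180. ]]
-53.7560958751511
[[598.    8.6 150. ]
 [625.1 -18.1 150. ]]
```

>>> carry_out([
  [0.7, -1.2, 0, 0, 0, 0],
  [0, 0, 20, 0, 0, 0],
  [0, 0, 20, 0, 0, 0],
  [0, 0, 20, 0, 0, 0],
  [0, 0, 12, 0, 0, 0],
  [0, 0, 8, 0, 0, 0],
  [0, 0, 0, 0, 0, 0],
  [0, 0, 0, 0, 0, 0],
])

```text
time: 41.95
ee_pos: [655.8, -97.1, 166.8]
tcp_rot: [0.001, 0.438, 0.899, 0.0]
contact_force: [0.2, -0.2, 0.2]
finger_gap: 59.7
grasp_force: 0.0
```

>>> carry_out([
  [0, 0, 0, 0, 0, 0],
  [0, 0, 0, 0, 0, 0],
  [0, 0, 0, 0, 0, 0],
  [0, 0, 0, 0, 0, 0],
  [0, 0, 0, 0, 0, 0],
  [0, 0, 0, 0, 0, 0],
  [0, 0, 0, 0, 0, 0],
  [0, 0, 0, 0, 0, 0],
], jaw=1, squeeze=50)

```text
time: 42.95
ee_pos: [655.4, -97.2, 166.0]
tcp_rot: [0.0, 0.438, 0.899, -0.0]
contact_force: [-1.2, -0.9, 0.3]
finger_gap: 21.6
grasp_force: 49.7
```

>>> carry_out([
  [0, 0, -3, 0, 0, 0],
  [0, 0, -7, 0, 0, 0],
  [0, 0, -15, 0, 0, 0],
  [0, 0, -25, 0, 0, 0],
  [0, 0, -25, 0, 0, 0],
  [0, 0, -15, 0, 0, 0],
  [0, 0, -10, 0, 0, 0],
  [0, 0, 0, 0, 0, -3],
  [0, 0, 0, 0, 0, -3],
  [0, 0, 0, 0, 0, 0],
  [0, 0, 0, 0, 0, 0],
])

```text
time: 44.32
ee_pos: [655.2, -97.1, 265.6]
tcp_rot: [-0.0, 0.391, 0.92, -0.0]
contact_force: [-0.9, 0.2, -7.9]
finger_gap: 22.2
grasp_force: 49.7
```

>>> carry_out([
  [-5, -12, 0, 0, 0, 0],
  [-8, -20, 0, 0, 0, 0],
  [-10, -24, 0, 0, 0, 0],
  [-10, -24, 0, 0, 0, 0],
  [-10, -24, 0, 0, 0, 0],
  [-10, -24, 0, 0, 0, 0],
  [-10, -24, 0, 0, 0, 0],
  [-10, -24, 0, 0, 0, 0],
  [-10, -24, 0, 0, 0, 0],
  [-10, -24, 0, 0, 0, 0],
  [-10, -24, 0, 0, 0, 0],
  [-10, -24, 0, 0, 0, 0],
  [-9, -20, 0, 0, 0, 0],
  [-5, -12, 0, 0, 0, 0],
  [-3, -7, 0, 0, 0, 0],
  [0, 0, 0, 0, 0, 0],
  [0, 0, 0, 0, 0, 0],
  [0, 0, 0, 0, 0, 0],
])

```text
time: 46.58
ee_pos: [522.6, -406.0, 266.1]
tcp_rot: [0.0, 0.39, 0.921, 0.0]
contact_force: [1.3, 1.0, -8.0]
finger_gap: 21.4
grasp_force: 49.7
```

```bash
python3 plan.py 522.1,-406.6,167,134
python3 - <<'E'
from h import *
w=Cam("wrist");save(w,"wa");s=Cam("side");save(s,"sa")
a=cv2.resize(s.im[100:310,220:420],(571,600),interpolation=cv2.INTER_CUBIC);b=w.im[0:420,170:399]
out=np.zeros((600,800,3),np.uint8);out[:,:571]=a;out[:420,571:]=b;cv2.imwrite("pics/ca.png",out)
E
```

```text
now [ 522.6 -406.   266.1] a 134.1 tilt [0.0002 0.0002]
turn 0.1 shift -0.1 -0.8 99.1
```

View pics/ca.png

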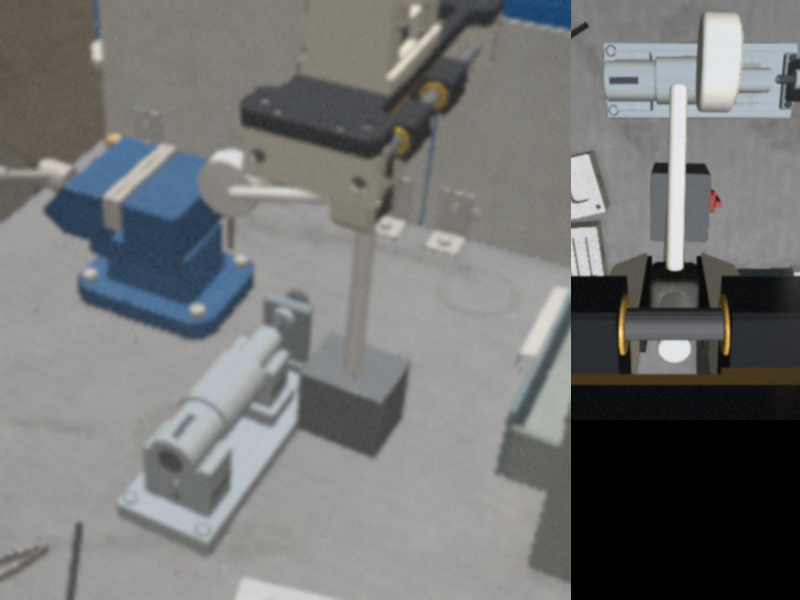

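Stand hangs upright; in the wrist panel the gauge (wide white ring at px (320,61)) sits beyond the arm over the shaft's land. Check numerically.

Run:
```python
from h import *
np.set_printoptions(precision=1,suppress=True)
w=Saved("wa"); c=np.array([473.8,-314.2]);u=np.array([.7193,.6947]);v=np.array([.6947,-.7193])
f=lambda q,z:(lambda P:np.c_[P@v,P@u])(w.plane(q,z)[:,:2]-c)
print("gauge top edges z250",f([[300,60],[344,60]],250),"rim ends",f([[322,12],[318,110]],250))
print("arm",f([[278,90],[275,265]],280))
print("block top z150",f([[250,183],[309,183],[250,240],[308,240]],150))
print("land shoulders z72",f([[654-571+170,65],[654-571+170,98],[714-571+170,105]],72))
```

```text
gauge top edges z250 [[ -0.3 -15.3]
 [ -0.3   4.8]] rim ends [[-19.8  -6.1]
 [ 21.6  -6.2]]
arm [[ 13.2 -25.7]
 [ 87.9 -26.7]]
block top z150 [[ 80.5 -45.8]
 [ 80.5   1.1]
 [129.4 -46.8]
 [129.4   1.8]]
land shoulders z72 [[-12.9 -46. ]
 [ 16.2 -46.5]
 [ 22.5  10.8]]
```

>>> carry_out([
  [0, -1.8, 15, 0, 0, 0],
  [0, 0, 25, 0, 0, 0],
  [0, 0, 25, 0, 0, 0],
  [0, 0, 15, 0, 0, 0],
  [0, 0, 8, 0, 0, 0],
  [0, 0, 4, 0, 0, 0],
  [0, 0, 3, 0, 0, 0],
  [0, 0, 0, 0, 0, 0],
  [0, 0, 0, 0, 0, 0],
  [0, 0, 0, 0, 0, 0],
])

```text
time: 47.92
ee_pos: [521.0, -408.1, 171.3]
tcp_rot: [0.0, 0.39, 0.921, -0.0]
contact_force: [0.0, 0.3, -8.3]
finger_gap: 21.8
grasp_force: 49.7
```

>>> carry_out([
  [0, 0.8, 2, 0, 0, 0],
  [0, 0, 1.5, 0, 0, 0],
  [0, 0, 1, 0, 0, 0],
  [0, 0, 0.5, 0, 0, 0],
  [0, 0, 0, 0, 0, 0],
  [0, 0, 0, 0, 0, 0],
  [0, 0, 0, 0, 0, 0],
])

```text
time: 48.8
ee_pos: [521.5, -407.5, 166.1]
tcp_rot: [0.0, 0.39, 0.921, 0.0]
contact_force: [0.3, 0.0, -6.9]
finger_gap: 21.8
grasp_force: 49.7
```

>>> carry_out([
  [0, 0, 0.4, 0, 0, 0],
  [0, 0, 0, 0, 0, 0],
  [0, 0, 0, 0, 0, 0],
])

```text
time: 49.18
ee_pos: [521.6, -407.6, 166.0]
tcp_rot: [0.0, 0.39, 0.921, -0.0]
contact_force: [-0.6, -0.5, -3.4]
finger_gap: 21.8
grasp_force: 49.7
```

>>> carry_out([
  [0, 0, 0, 0, 0, 0],
  [0, 0, 0, 0, 0, 0],
  [0, 0, 0, 0, 0, 0],
  [0, 0, 0, 0, 0, 0],
  [0, 0, 0, 0, 0, 0],
  [0, 0, 0, 0, 0, 0],
], jaw=0.35)

```text
time: 49.92
ee_pos: [521.5, -407.5, 165.6]
tcp_rot: [0.0, 0.39, 0.921, 0.0]
contact_force: [0.8, -0.9, -0.2]
finger_gap: 59.7
grasp_force: 0.0
```

>>> carry_out([
  [0, 0, -8, 0, 0, 0],
  [0, 0, -15, 0, 0, 0],
  [0, 0, -25, 0, 0, 0],
  [0, 0, -30, 0, 0, 0],
  [0, 0, -35, 0, 0, 0],
  [0, 0, -35, 0, 0, 0],
  [0, 0, 0, 0, 0, 0],
  [0, 0, 0, 0, 0, 0],
  [0, 0, 0, 0, 0, 0],
  [0, 0, 0, 0, 0, 0],
])

```text
time: 51.18
ee_pos: [521.3, -407.3, 312.7]
tcp_rot: [-0.001, 0.39, 0.921, 0.0]
contact_force: [0.5, 0.3, 0.5]
finger_gap: 59.8
grasp_force: 0.0
```

```bash
python3 plan.py
python3 - <<'E'
from h import *
w=Cam("wrist");save(w,"wb");s=Cam("side");save(s,"sb")
a=cv2.resize(s.im[100:310,220:380],(457,600),interpolation=cv2.INTER_CUBIC);b=cv2.resize(w.im[0:300,150:400],(343,411))
out=np.zeros((600,800,3),np.uint8);out[:,:457]=a;out[:411,457:]=b;cv2.imwrite("pics/cb.png",out)
E
```

```text
now [ 521.3 -407.3  312.7] a 134.04 tilt [-0.0012  0.0013]
```

View pics/cb.png

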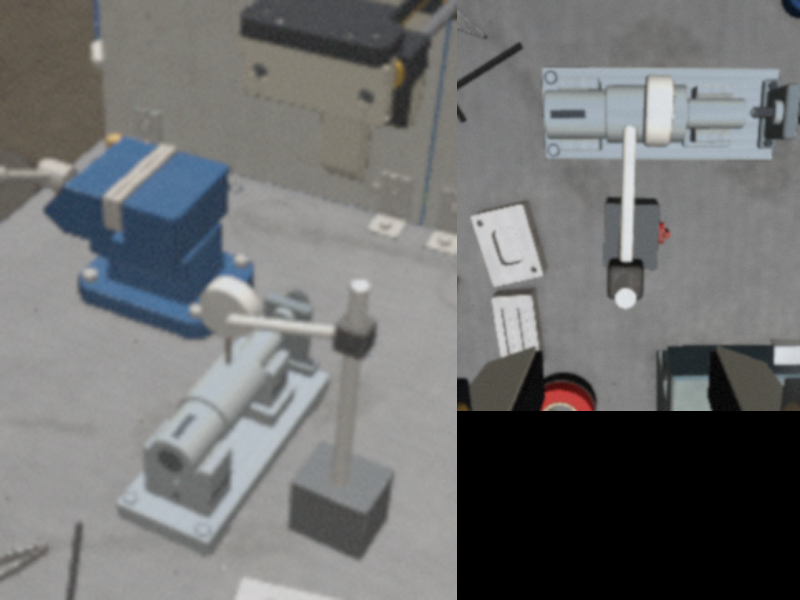

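Stand upright behind the bed; plunger tip at (228,362) in the side panel, over the land. Numeric check:

Run:
```python
from h import *
np.set_printoptions(precision=1,suppress=True)
s=Saved("sb");w=Saved("wb"); c=np.array([473.8,-314.2]);u=np.array([.7193,.6947]);v=np.array([.6947,-.7193])
f=lambda w,q,z:(lambda P:np.c_[P@v,P@u])(w.plane(q,z)[:,:2]-c)
print("tip",f(s,[[220+228*160/457,100+362*.35]],97))
k=250/343; g=lambda q:(np.array(q)-[457,0])*k+[150,0]
print("gauge z165",f(w,g([[646,110],[673,110]]),165),"post top",f(w,g([[626,298]]),220))
print("land z72",f(w,g([[606,110],[688,110]]),72),"thick,thin ends",f(w,g([[545,113],[744,113]]),72))
```

```text
tip [[ 1.1 -5.8]]
gauge z165 [[  2.1 -17.3]
 [  2.1  -1.3]] post top [[101.1 -29.3]]
land z72 [[ -2.3 -44.5]
 [ -2.3  18.9]] thick,thin ends [[ -0.2 -91.8]
 [ -0.   62.4]]
```

```bash
python3 -c "
from cell import sign_off; print(sign_off())"
```

```text
the job is handed in; nothing more can be done
None
```

The job is handed in. The last pictures showed the shaft level in both V-blocks with its thin end about 5 mm short of the screw, and the dial stand upright behind the bed with its plunger about 3 mm from the middle of the land; `sign_off` gave no verdict.

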